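# Cover the beaker with the lid that fits

## Robot

A 6-joint arm with a two-finger parallel gripper is mounted at the origin on a cart in front of the work surface, level with it; the furniture and walls round the work are solid. World frame = base frame: x ahead of the robot, y to its left, z up, the work surface at z = 0. Lengths are in mm, angles in rad, forces in N, time in s.
With the tool pointing down it reaches from about 300 to 775 mm from the base axis. Payload 14.6 kg.
Tool frame: the origin (TCP) lies at the very end of the fingers, on their centre line; the grasp point (between the pads) lies 19 mm behind it; z points along the fingers, y is the direction in which the jaws open and shut (so a half turn about z gives the same grasp; the last joint's range is limited). The gripper opens to 94 mm and grips with 3 to 60 N. Pads are 16 mm wide; open, the fingers measure 119 mm over their backs; the gripper's body (75 mm by 177 mm) begins 78 mm behind the grasp point.
Start: joints at [-1.19, 0.3, 1.521, -0, 1.321, -0.067], TCP at [238.133, -495.764, 180.246] pointing down, gripper open.
Joint ranges: [-3.03, 3.03], [-0.79, 2.21], [0.23, 2.52], [-1.04, 4.18], [0, 3.07], [-2.55, 2.55]. Speed limits (rad/s): [2.22, 2.22, 2.57, 3.14, 3.14, 3.14].

## Interface

Orientations are given as [roll, pitch, yaw] about the fixed x, y, z axes, in that order (R = Rz(yaw) Ry(pitch) Rx(roll)).
In Python, from cell import manip gives the robot as it stands.
- The arm moves only by the shell command python3 -m pendant 'ROWS' [FORCE]. ROWS is JSON, a list of rows, each an object with "claw": the finger opening in m, from 0 to 0.094; "delta_pos": the shift along the tool's x, y, z in m, a list of three; "rotation": the turn, a rotation vector about the tool's x, y, z in rad, a list of three. A call has 1 to 10 rows; each row is the pose to reach, as a shift and turn from the pose measured when the call began, along the tool's axes at that moment; what a row does not reach only later rows make up. A row lasts 1/8 s, in which the tool goes at most 62.5 mm and 10.7 degrees, less where a joint would pass 70% of its speed; a pose out of reach is approached as far as the arm can. A call with a gripper value outside its range is refused whole. The fingers move at their own pace and stop on an object; FORCE is the grip in N (left out, the last holds). Time passes only in rows, so rows that repeat a pose let the fingers close. It gives the time, the measured TCP pose, the force and the opening at its end, in the units of the state.
- manip.read_state(): the state, without advancing time (a new reading comes with each control period).
- manip.camera(name): name is "scene" or "top"; returns the picture (400x640x3 uint8, red, green, blue); there is no depth.
- manip.camera_model(name): a dict with "fx", "fy", "cx", "cy" (pixels), "cam_to_world" (4x4, takes a point from camera to world coordinates). Camera axes: x right, y up, looking along -z (the intrinsics and any distortion apply to the point x, -y, -z); pixel columns grow to the right and rows downward; lengths in mm; the calibration is good to about 2 mm. A picture is of the moment at which its call begins. camera_model takes no time and is no camera call.
- manip.sign_off(): hands the job in, once; it reports no verdict.
The state is a dict: "clock": time; "joints": joint angles; "qd": joint speeds; "effort": joint torques, N m; "eef_pos": TCP position; "eef_rot": TCP orientation; "wrist_force": force on the tool from outside, world axes, zero at the start; "moment": the same for the moment, N m; "finger_gap": finger opening in mm.
Only numpy, scipy, OpenCV 4.12 (cv2) and the standard library are available. Lean on these libraries where they do the work, as an engineer would, in place of code of your own. Each camera call takes 0.05 s, during which the arm holds its last target.

## Task

The sample in the glass beaker nearest the robot, in the middle of the bench, has to be covered. Of the three blue knobbed lids, which differ only in size, take the one that fits the beaker (its plug goes into the mouth and its rim rests on the glass all round) and set it on fully home, without dropping it. Leave the other two lids where they are and keep the beaker upright in its place.

Things in the scene. Friction and masses are not known exactly. Their poses are not given: they have to be found in the camera images.
- beaker: loose clear glass beaker in the middle of the bench (the one nearest the robot), 90 mm high, standing upright and open; 73 mm wide over the rim, about 68 mm over the body, mouth about 58 mm inside, weight about 300 g. Origin at the centre of its underside, z up; the rim is at z = 90 mm.
- lid_medium: blue plastic lid of middle size, the one that fits, loose, standing on its plug. From below: tapered plug 14 mm high, 32 mm wide at the foot, 46 at the top; flange 80 mm wide, 14 to 19 mm above the foot; upright round knob 26 mm in diameter, 19 to 49 mm above the foot. About 60 g. Origin at the centre of the plug's foot, z up. Seated, it is 76 mm above the beaker's origin.
- lid_small: loose blue lid of the same form and same knob, but flange 52 mm wide (it would fall into the beaker). Plug 26 to 36 mm wide. Origin at the centre of the plug's foot, z up.
- lid_large: loose blue lid of the same form and same knob, but flange 108 mm wide, plug 78 to 92 mm wide (it cannot enter the beaker). Origin at the centre of the plug's foot, z up.
Not all that is in view belongs to the job. What is shaped like the lid_medium but red is not meant. Leave any red look-alike of the beaker alone.

How it is judged:
By the outcome, as a careful person would: the job done as asked, in the order asked, and still so for the second after the job is handed in, with the robot touching nothing.
It also fails if it takes over 42 s, if anything falls off the work surface, if the arm or the gripper's body presses on something with over 40 N, if the wrist force passes 120 N, or if a joint passes its speed limit or range.

## Working session

There is one attempt and no reset: what is moved stays moved. The work goes in short steps, Python scripts to look and compute and a shell command to move; the robot and the scene stay as the last step left them, time stands still between calls to the robot, and variables do not carry over. Pictures are saved under pics/ and viewed, and the job is handed in when it is done.

```bash
mkdir -p pics; python3 - <<'E'
from cell import manip
import cv2
for n in("scene","top"):
    im=manip.camera(n); cv2.imwrite(f"pics/{n}0.png",im[:,:,::-1])
    m=manip.camera_model(n); print(n,m)
print(manip.read_state())
E
```

```text
scene {'fx': 482.37823532990956, 'fy': 482.37823532990956, 'cx': 316.4444438200103, 'cy': 203.1500647208404, 'cam_to_world': array([[-7.64426553e-01,  4.24889469e-01, -4.84892755e-01,
        -9.28581904e+01],
       [-6.44669943e-01, -4.95285289e-01,  5.82317050e-01,
         8.35553205e+02],
       [ 7.26013386e-03,  7.57734401e-01,  6.52522696e-01,
         8.72574515e+02],
       [ 0.00000000e+00,  0.00000000e+00,  0.00000000e+00,
         1.00000000e+00]])}
top {'fx': 449.33051782933916, 'fy': 449.33051782933916, 'cx': 315.2347716186384, 'cy': 206.16326792033772, 'cam_to_world': array([[-2.97288087e-02,  9.97203046e-01, -6.85731937e-02,
         4.47018078e+02],
       [-9.99554793e-01, -2.94848431e-02,  4.56735171e-03,
         9.62130842e+01],
       [ 2.53270718e-03,  6.86784463e-02,  9.97635633e-01,
         1.24267055e+03],
       [ 0.00000000e+00,  0.00000000e+00,  0.00000000e+00,
         1.00000000e+00]])}
{'clock': 0.1, 'joints': array([-1.18961000e+00,  3.00402201e-01,  1.52145674e+00,  9.06392806e-06,
        1.32071018e+00, -6.66006592e-02]), 'qd': array([ 0.00011339, -0.00237934, -0.00091648,  0.00140296,  0.00043024,
        0.00075313]), 'effort': array([ 1.25585902e-03, -5.32641721e+01, -3.53283942e+01,  7.09447078e-02,
        2.35047826e-02, -5.14225906e-05]), 'eef_pos': array([ 238.04552056, -495.55403428,  179.77673575]), 'eef_rot': array([-3.14061893e+00, -7.37460766e-05,  4.47784699e-01]), 'wrist_force': array([ 0.26368103, -0.31403962, -0.78428827]), 'moment': array([ 0.01550488,  0.01249579, -0.01540265]), 'finger_gap': 93.60769917724232}
```

View pics/scene0.png

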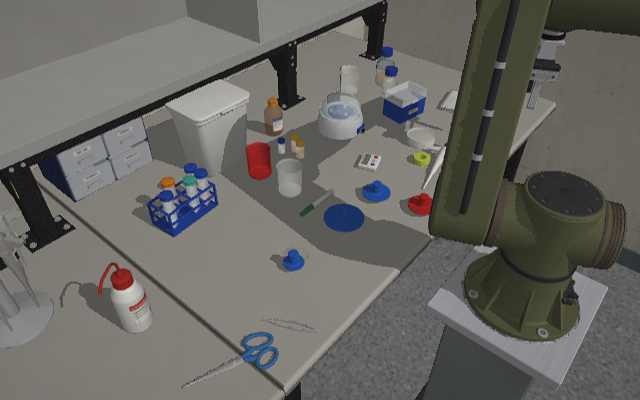

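View pics/top0.png

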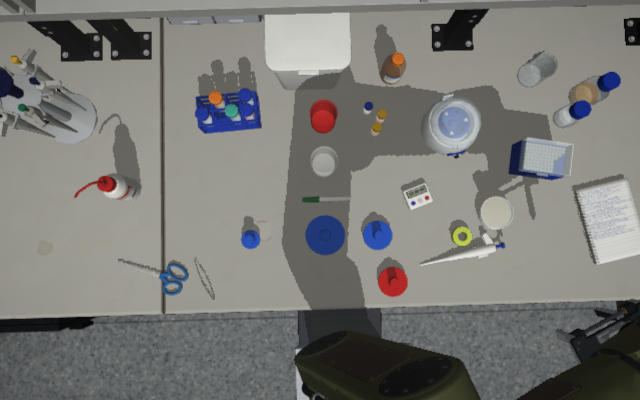

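Candidates in the top view:
- **Lids:** blue at (250,240) small, (325,235) large and (377,235) middle size. The one at (392,281) is red and not meant.
- **Beakers:** clear at (323,161), in the middle and nearest. A second clear glass is at (537,68), far off, and a red one is at (323,116).

I choose the lid at (377,235) and the beaker at (323,161). Next I measure them and check a close crop.

```bash
cat > h.py <<'E'
from cell import manip
import cv2, numpy as np
def ray(n,u,v,z):
    m=manip.camera_model(n);T=m["cam_to_world"]
    d=T[:3,:3]@np.array([(u-m["cx"])/m["fx"],-(v-m["cy"])/m["fy"],-1.]);o=T[:3,3]
    return o+d*(z-o[2])/d[2]
def proj(n,p):
    m=manip.camera_model(n);T=m["cam_to_world"]
    c=T[:3,:3].T@(np.array(p)-T[:3,3]); return m["cx"]+m["fx"]*c[0]/-c[2], m["cy"]+m["fy"]*c[1]/c[2]
E
python3 - <<'E'
from h import *
im=cv2.imread("pics/top0.png"); sc=cv2.imread("pics/scene0.png")
for n,I in(("top",im),("scene",sc)):
    hsv=cv2.cvtColor(I,cv2.COLOR_BGR2HSV)
    k=cv2.inRange(hsv,(100,150,40),(125,255,255))
    cs,_=cv2.findContours(k,cv2.RETR_EXTERNAL,cv2.CHAIN_APPROX_NONE)
    for c in cs:
        if cv2.contourArea(c)<150: continue
        x,y,w,h=cv2.boundingRect(c)
        P=np.array([ray(n,*p[0],17)[:2] for p in c],np.float32)
        (e,r)=cv2.minEnclosingCircle(P)
        print(n,(x,y,w,h),np.round(e),round(2*r))
a=cv2.resize(im[120:300,230:430],None,fx=3.9,fy=3.3*3.9/3.9,interpolation=cv2.INTER_CUBIC)
a=cv2.resize(im[125:270,290:420],None,fx=4,fy=4,interpolation=cv2.INTER_CUBIC)
cv2.imwrite("pics/c1.png",a)
b=cv2.resize(sc[140:240,230:430],None,fx=4,fy=4,interpolation=cv2.INTER_CUBIC)
cv2.imwrite("pics/c2.png",b)
E
```

```text
top (160, 264, 28, 31) [345. 482.] 82
top (242, 231, 18, 17) [447. 270.] 49
top (363, 221, 29, 28) [448. -76.] 77
top (306, 216, 38, 39) [453.  67.] 105
top (509, 141, 27, 34) [ 643. -485.] 104
top (570, 101, 21, 18) [ 779. -653.] 60
top (195, 89, 66, 44) [802. 325.] 196
top (598, 72, 22, 19) [ 854. -738.] 65
top (0, 71, 12, 26) [899. 954.] 71
scene (242, 333, 36, 36) [339. 492.] 84
scene (283, 250, 21, 21) [452. 267.] 65
scene (324, 204, 40, 28) [453.  68.] 108
scene (362, 181, 28, 21) [448. -79.] 91
scene (147, 181, 71, 56) [796. 306.] 230
scene (184, 163, 23, 16) [910. 192.] 87
scene (383, 98, 42, 25) [ 624. -531.] 206
```

View pics/c1.png

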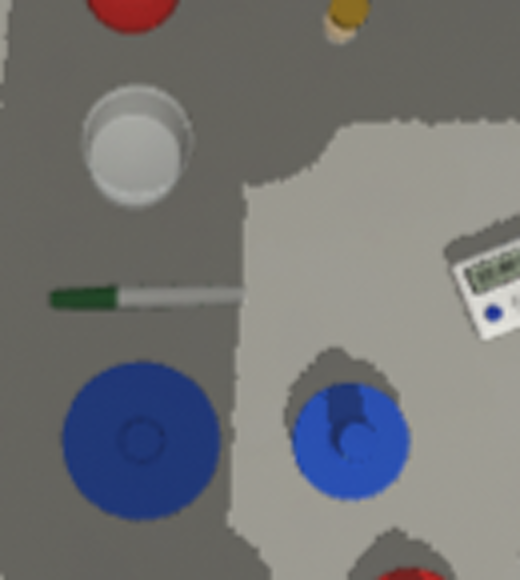

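View pics/c2.png

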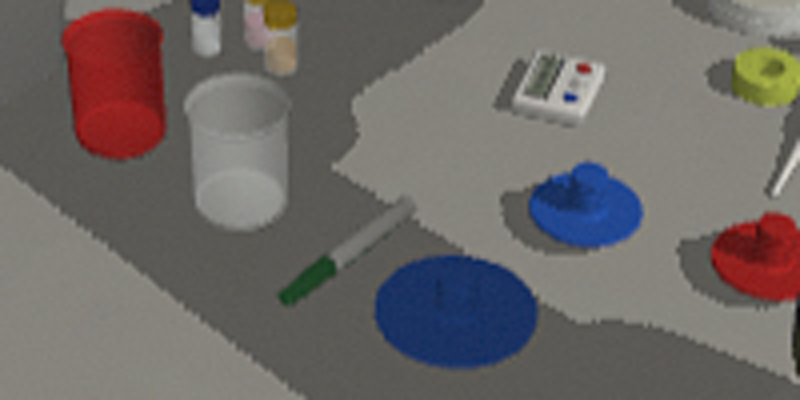

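The crop shows the medium blue lid with its knob upright (top crop knob at (358,440), i.e. about (379.2,234.6) in the full image). The beaker's rim centre is at about (324.0,160) in top and (289,166.3) in scene.

```bash
python3 - <<'E'
from h import *
print("rim top",ray("top",324.0,159.8,90),"scene",ray("scene",289.2,166.2,90))
r=[ray("top",u,160,90)[1] for u in(290+82/4-.4,290+193/4-.4)];print("rim w",r)
print("rim far edge x",ray("top",324,125+85/4-.4,90)[0])
print("foot top",ray("top",290+135/4-.4,125+161/4-.4,3))
print("knob top",ray("top",379.2,234.7,49),"scene",ray("scene",230+589/4-.4,140+170/4-.4,49))
for n,b in(("top",(363,221,29,28)),("scene",(362,181,28,21))):
    print(n,"flange",ray(n,b[0]+b[2]/2-.5,b[1]+b[3]/2-.5,17))
f=lambda:0
for n,p in(("top",(448,-77,19)),("scene",(448,-77,19)),("scene",(448,-77,49))):print(n,proj(n,p))
# red lid, red beaker
im=cv2.imread("pics/top0.png");hsv=cv2.cvtColor(im,cv2.COLOR_BGR2HSV)
k=cv2.inRange(hsv,(0,150,60),(6,255,255))|cv2.inRange(hsv,(172,150,60),(180,255,255))
for c in cv2.findContours(k,0,1)[0]:
    if cv2.contourArea(c)>200:
        x,y,w,h=cv2.boundingRect(c);print((x,y,w,h),ray("top",x+w/2,y+h/2,30))
print("edge shelf front", ray("top",320,10,400))
# scene blue ellipse
sc=cv2.imread("pics/scene0.png")
hs=cv2.cvtColor(sc,cv2.COLOR_BGR2HSV)[175:210,355:395]
k=cv2.inRange(hs,(100,150,40),(125,255,255))
for r in k: print(''.join('#' if v else '.' for v in r))
E
```

```text
rim top [645.8845263   64.66643547  90.        ] scene [644.62529272  67.5086469   90.        ]
rim w [np.float64(100.6649588241963), np.float64(28.824174192169735)]
rim far edge x 682.4194755466501
foot top [646.76490061  64.53463323   3.        ]
knob top [448.22086299 -76.57218137  49.        ] scene [449.99249819 -76.04626099  49.        ]
top flange [448.97439588 -75.23476834  17.        ]
scene flange [450.89306686 -75.70488164  17.        ]
top (np.float64(377.7653498820364), np.float64(234.83537033758202))
scene (np.float64(376.67865549335363), np.float64(190.65110049323945))
scene (np.float64(377.64344660658446), np.float64(182.22912181552948))
(378, 267, 29, 29) [ 322.30937262 -109.9673718    30.        ]
(75, 176, 41, 21) [601.36199963 684.30390974  30.        ]
(310, 100, 27, 33) [776.1252611   60.67006684  30.        ]
edge shelf front [885.58926545  71.7941125  400.        ]
........................................
........................................
........................................
........................................
..................................
[... 536 characters left out ...]
...
........###########################.....
........###########################.....
.........##########################.....
..........#########################.....
...........#######################......
............#####################.......
..............#################.........
.................############...........
....................#.###...............
........................................
........................................
........................................
........................................
........................................
#.......................................
###.....................................
####....................................
```

Both views agree to about 2 mm: lid at (449,-76), beaker at (645.5,66). The flange measures 77–80 mm and the rim 72 mm, which match the given sizes. Now I compute the tool-frame shifts.

```bash
cat >> h.py <<'E'
from scipy.spatial.transform import Rotation as Ro
def to(x,y,z):
    s=manip.read_state();R=Ro.from_euler("xyz",s["eef_rot"])
    return np.round(R.inv().apply(np.array([x,y,z])-s["eef_pos"])/1000,4)
E
python3 -c "
from h import *
print(to(449,-76,110))"
```

```text
[ 0.3718 -0.2868  0.0701]
```

```bash
python3 -m pendant '[{"claw":0.094,"delta_pos":[0.046,-0.036,0.0],"rotation":[0,0,0]},{"claw":0.094,"delta_pos":[0.092,-0.072,0.0],"rotation":[0,0,0]},{"claw":0.094,"delta_pos":[0.138,-0.107,0.0],"rotation":[0,0,0]},{"claw":0.08,"delta_pos":[0.184,-0.143,0.0],"rotation":[0,0,0]},{"claw":0.07,"delta_pos":[0.23,-0.179,0.0],"rotation":[0,0,0]},{"claw":0.07,"delta_pos":[0.276,-0.215,0.0],"rotation":[0,0,0]},{"claw":0.07,"delta_pos":[0.322,-0.25,0.03],"rotation":[0,0,0]},{"claw":0.07,"delta_pos":[0.372,-0.287,0.06],"rotation":[0,0,0]},{"claw":0.07,"delta_pos":[0.372,-0.287,0.07],"rotation":[0,0,0]},{"claw":0.07,"delta_pos":[0.372,-0.287,0.07],"rotation":[0,0,0]}]' 15; python3 -c "
from h import *
print(to(449,-76,110),to(449,-76,23))"
```

```text
clock: 1.35
eef_pos: [448.5, -75.6, 109.3]
eef_rot: [-3.139, 0.002, 0.449]
wrist_force: [-0.3, 0.1, -0.4]
finger_gap: 69.8
[ 0.0002  0.0006 -0.0007] [0.0004 0.0008 0.0863]
```

```bash
python3 -m pendant '[{"claw":0.07,"delta_pos":[0,0.001,0.03],"rotation":[0,0,0]},{"claw":0.07,"delta_pos":[0,0.001,0.05],"rotation":[0,0,0]},{"claw":0.07,"delta_pos":[0,0.001,0.05],"rotation":[0,0,0]}]' 15; python3 - <<'E'
from h import *
a=manip.camera("scene")[:,:,::-1];b=manip.camera("top")[:,:,::-1]
cv2.imwrite("pics/a1.png",np.vstack([cv2.resize(a[90:240,280:480],(800,300*2))[:,:]])[:600])
cv2.imwrite("pics/a2.png",cv2.resize(b[120:320,250:500],(750,600)))
E
```

```text
clock: 1.72
eef_pos: [448.2, -77.6, 59.2]
eef_rot: [-3.139, 0.003, 0.447]
wrist_force: [0.5, 0.1, -0.3]
finger_gap: 70.3
```

View pics/a1.png

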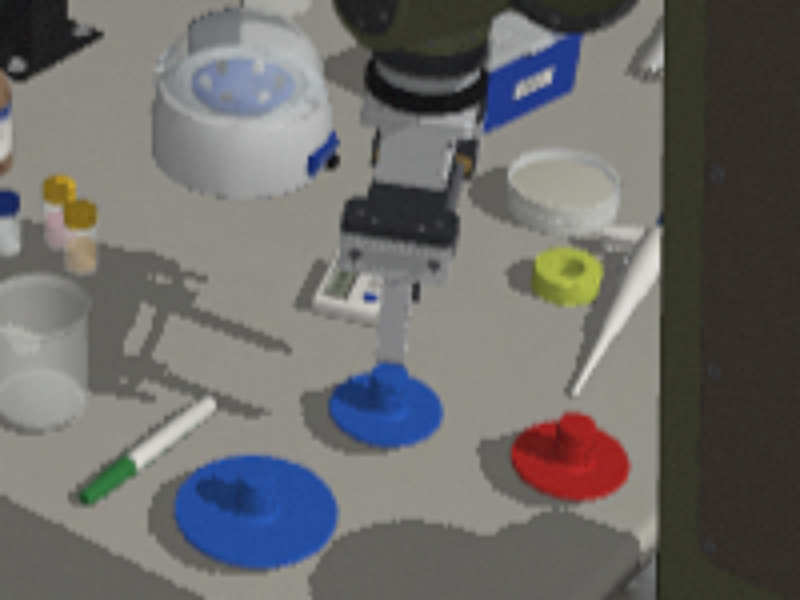

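View pics/a2.png

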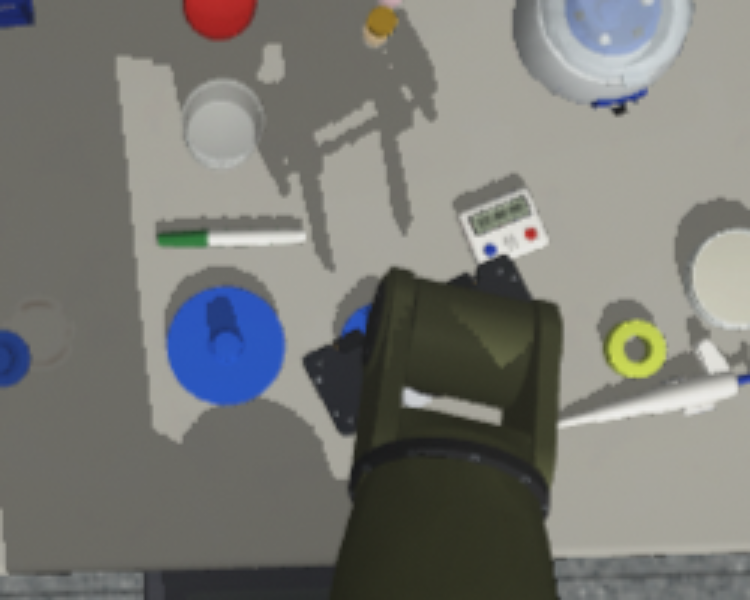

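The gripper stands over the medium lid's knob (scene crop (388,375)) and the fingers clear it on both sides. I lower 36 mm to z≈23 and close gently.

```bash
python3 -m pendant '[{"claw":0.07,"delta_pos":[0,-0.001,0.02],"rotation":[0,0,0]},{"claw":0.07,"delta_pos":[0,-0.001,0.036],"rotation":[0,0,0]},{"claw":0.07,"delta_pos":[0,-0.001,0.036],"rotation":[0,0,0]},{"claw":0.04,"delta_pos":[0,-0.001,0.036],"rotation":[0,0,0]},{"claw":0.03,"delta_pos":[0,-0.001,0.036],"rotation":[0,0,0]},{"claw":0.02,"delta_pos":[0,-0.001,0.036],"rotation":[0,0,0]},{"claw":0.015,"delta_pos":[0,-0.001,0.036],"rotation":[0,0,0]},{"claw":0.015,"delta_pos":[0,-0.001,0.036],"rotation":[0,0,0]},{"claw":0.015,"delta_pos":[0,-0.001,0.036],"rotation":[0,0,0]}]' 15; python3 -c "
from h import *
print(manip.read_state()['finger_gap'])"
```

```text
clock: 2.95
eef_pos: [448.7, -76.4, 24.5]
eef_rot: [-3.14, 0.001, 0.448]
wrist_force: [-0.5, -0.4, -0.8]
finger_gap: 15.9
15.930957376099817
```

The gap of 15.9 mm is less than the 26 mm knob, so the knob isn't between the pads. I look again.

```bash
python3 - <<'E'
from h import *
a=manip.camera("scene")[:,:,::-1]
cv2.imwrite("pics/b1.png",cv2.resize(a[120:240,300:460],(800,600),interpolation=2))
print(manip.read_state())
E
```

```text
{'clock': 3.0, 'joints': array([-2.49624927e-01,  2.99595865e-01,  1.92972726e+00,  7.82797544e-04,
        9.13632264e-01,  8.73092106e-01]), 'qd': array([-0.00052519, -0.00112554, -0.00010815, -0.00137614,  0.00083265,
       -0.00135856]), 'effort': array([ 2.83934487e-04, -4.53486907e+01, -2.74767530e+01,  4.87499416e-02,
       -4.17121325e-02, -1.53229676e-04]), 'eef_pos': array([448.7142173 , -76.43638466,  24.47342302]), 'eef_rot': array([-3.14024262e+00,  6.46652107e-04,  4.47601117e-01]), 'wrist_force': array([ 0.95297039, -0.65696186, -0.10244109]), 'moment': array([0.01016231, 0.00464093, 0.00379999]), 'finger_gap': 15.498787699948817}
```

View pics/b1.png

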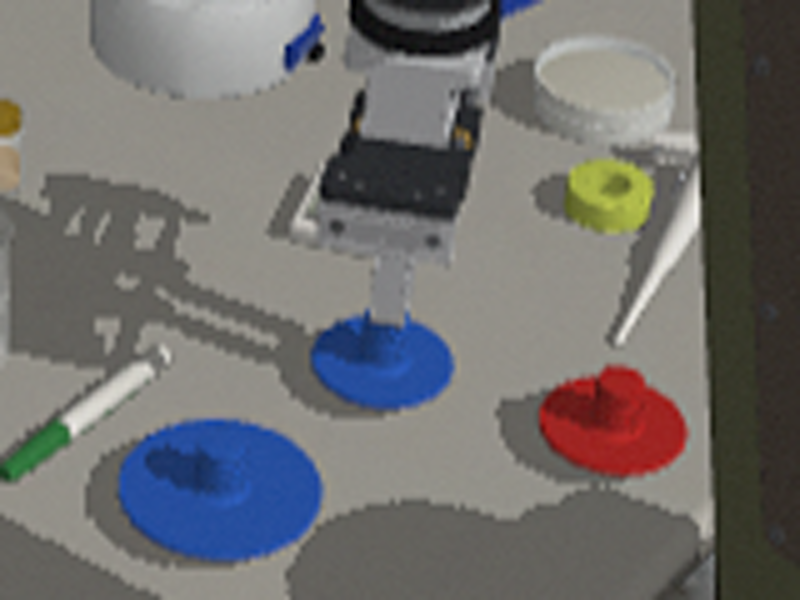

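```bash
python3 - <<'E'
from h import *
c=lambda p:tuple(round(v) for v in ((proj("scene",p)[0]-300)*5,(proj("scene",p)[1]-120)*5))
j=np.array([-.433,.901,0]);x=np.array([.901,.433,0])
t=np.array([448.7,-76.4,24.5])
for z in(24,45,60,80):
  for s in(8,20): print(z,s,c(t+j*s-x*8+[0,0,z-24]),c(t+j*s+x*8+[0,0,z-24]))
print("lid centre z19",c((449,-76,19)),"z49",c((449,-76,49)))
a=manip.camera("scene")[:,:,::-1]
cv2.imwrite("pics/b2.png",cv2.resize(a[165:210,350:410],(800,600),interpolation=0))
E
```

```text
24 8 (395, 357) (366, 352)
24 20 (391, 370) (363, 365)
45 8 (398, 327) (369, 322)
45 20 (395, 340) (366, 336)
60 8 (401, 306) (372, 301)
60 20 (397, 319) (368, 314)
80 8 (404, 277) (375, 272)
80 20 (401, 290) (371, 285)
lid centre z19 (381, 353) z49 (386, 311)
```

View pics/b2.png

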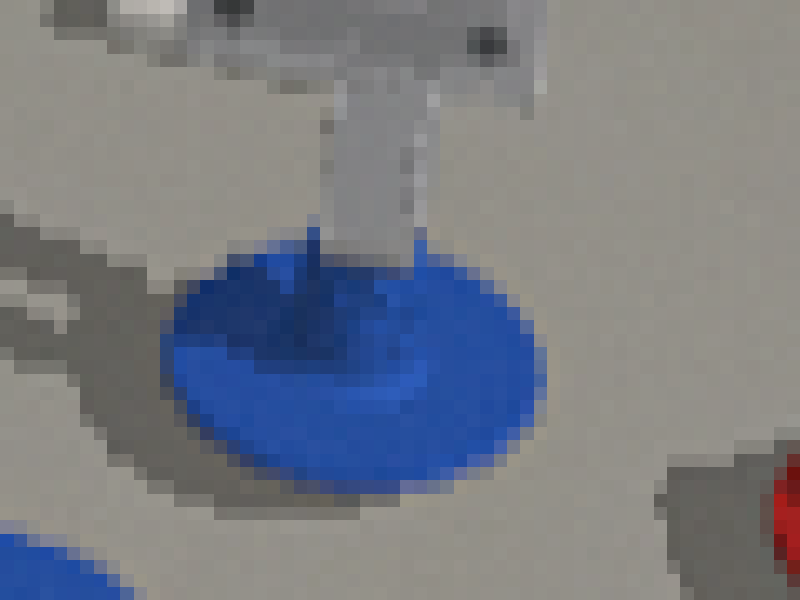

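In the image the near fingertip ends at row 185, but z=24.5 would put it near row 192. So the tips seem to be higher than reported, above the knob. I open again and compare the tip position at a clear opening.

```bash
python3 -m pendant '[{"claw":0.07,"delta_pos":[0,0,0],"rotation":[0,0,0]},{"claw":0.07,"delta_pos":[0,0,0],"rotation":[0,0,0]},{"claw":0.07,"delta_pos":[0,0,0],"rotation":[0,0,0]},{"claw":0.07,"delta_pos":[0,0,0],"rotation":[0,0,0]}]' 15; python3 - <<'E'
from h import *
j=np.array([-.433,.901,0])
t=manip.read_state()["eef_pos"]
for s in(35,47):
  for z in (24,40,55):
    q=t+j*s; q[2]=z; print(s,z,np.round(proj("scene",q),1))
a=manip.camera("scene")[:,:,::-1]
cv2.imwrite("pics/b3.png",cv2.resize(a[145:220,340:440],(800,600),interpolation=0))
E
```

```text
clock: 3.55
eef_pos: [448.7, -76.4, 24.5]
eef_rot: [-3.14, 0.001, 0.448]
wrist_force: [-0.6, 0.3, 0.1]
finger_gap: 51.7
35 24 [374.5 197. ]
35 40 [375.  192.5]
35 55 [375.5 188.2]
47 24 [373.8 199.8]
47 40 [374.3 195.3]
47 55 [374.8 190.9]
```

View pics/b3.png

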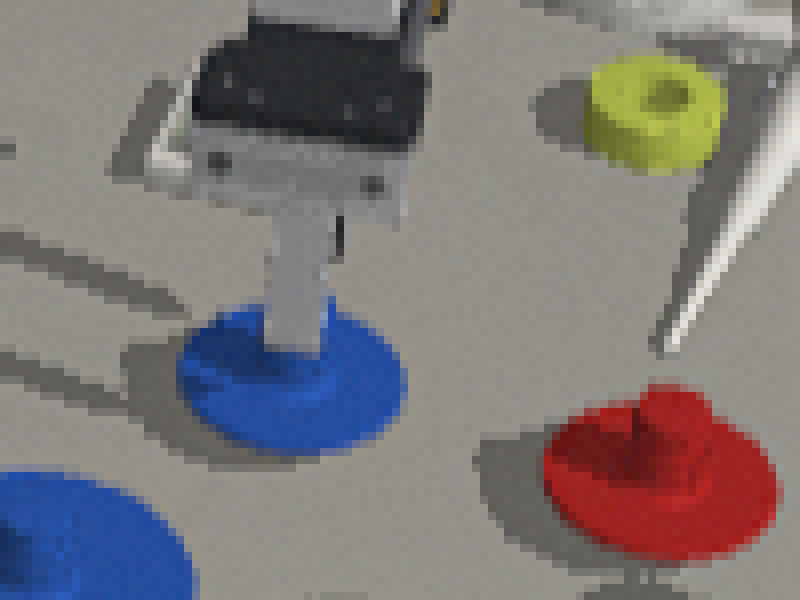

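```bash
python3 - <<'E'
from h import *
# light dir from knob top in top0: knob far edge and shadow tip
g=ray("top",290+335/4-.4,125+347/4-.4,0); k=ray("top",379.2,234.7,49)
print("knob shadow tip",g,"knob",k)
d=(g-k)[:2]; L=(d-13*d/np.linalg.norm(d))/49; print("shadow shift per mm",L)
b=cv2.imread("pics/top0.png")
# finger shadow tips, now
im=manip.camera("top")[:,:,::-1]
cv2.imwrite("pics/b4.png",cv2.resize(im[150:270,300:460],(800,600),interpolation=2))
t=manip.read_state();print(t["eef_pos"],t["finger_gap"])
for u,v in((340+190/8,145+310/8),(340+130/8,145+405/8)):print(ray("scene",u-.4,v-.4,0))
E
```

```text
knob shadow tip [513.27534539 -70.00755402   0.        ] knob [448.22086299 -76.57218137  49.        ]
shadow shift per mm [1.06367692 0.1073353 ]
[448.72533357 -76.44051984  24.47974707] 59.12003878078277
[ 5.08809001e+02 -9.97451704e+01  1.13686838e-13]
[493.09732217 -41.98357396   0.        ]
```

View pics/b4.png

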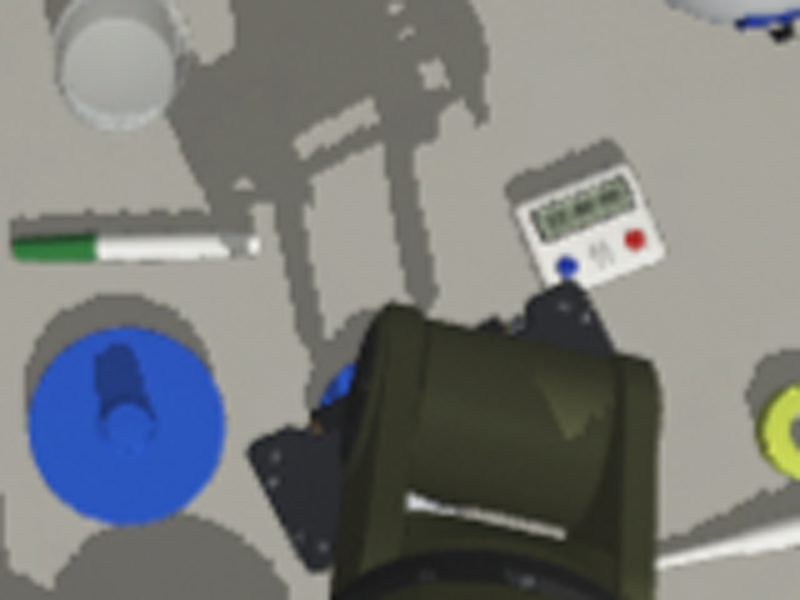

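Two independent cues, the finger in the scene view and its shadow length, put the tips at z≈48–52. That is about 25 mm above the reported TCP height. I go down in steps, watching the force.

```bash
python3 -m pendant '[{"claw":0.07,"delta_pos":[0,0,0.004],"rotation":[0,0,0]},{"claw":0.07,"delta_pos":[0,0,0.006],"rotation":[0,0,0]}]' 15;  python3 -m pendant '[{"claw":0.07,"delta_pos":[0,0,0.003],"rotation":[0,0,0]},{"claw":0.07,"delta_pos":[0,0,0.005],"rotation":[0,0,0]}]' 15
```

```text
clock: 3.9
eef_pos: [448.6, -76.4, 18.1]
eef_rot: [-3.14, 0.001, 0.448]
wrist_force: [0.4, 0.0, -0.5]
finger_gap: 70.1
clock: 4.15
eef_pos: [448.4, -76.3, 12.8]
eef_rot: [-3.14, 0.001, 0.448]
wrist_force: [-0.3, 0.7, -0.3]
finger_gap: 70.2
```

```bash
python3 - <<'E'
from h import *
print(manip.read_state()["eef_pos"],manip.read_state()["finger_gap"],manip.read_state()["wrist_force"])
a=manip.camera("scene")[:,:,::-1]
cv2.imwrite("pics/b5.png",cv2.resize(a[145:220,340:440],(800,600),interpolation=0))
E
```

```text
[448.4209961  -76.34417473  12.80113445] 70.19212189591421 [-0.32000587  0.69698924 -0.31836567]
```

View pics/b5.png

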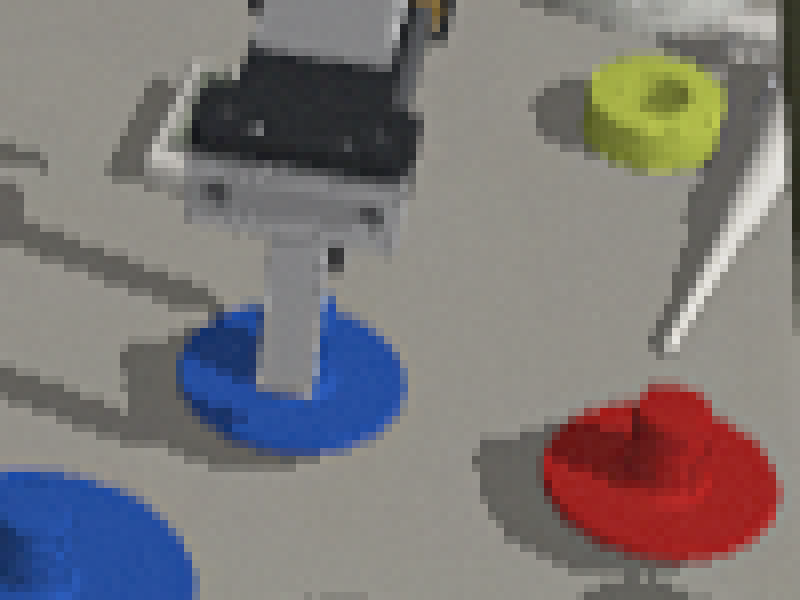

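No force even though the reported tip is below the flange top (19 mm), so the offset is real. Tips are now at about z≈38. I go down 10 mm more.

```bash
python3 -m pendant '[{"claw":0.06,"delta_pos":[0,0,0.003],"rotation":[0,0,0]},{"claw":0.06,"delta_pos":[0,0,0.005],"rotation":[0,0,0]}]' 15;  python3 -m pendant '[{"claw":0.06,"delta_pos":[0,0,0.003],"rotation":[0,0,0]},{"claw":0.06,"delta_pos":[0,0,0.005],"rotation":[0,0,0]}]' 15
python3 - <<'E'
from h import *
a=manip.camera("scene")[:,:,::-1]
cv2.imwrite("pics/b6.png",cv2.resize(a[145:220,340:440],(800,600),interpolation=0))
E
```

```text
clock: 4.45
eef_pos: [448.3, -76.3, 7.5]
eef_rot: [-3.14, 0.001, 0.448]
wrist_force: [0.2, 0.1, -1.1]
finger_gap: 60.1
clock: 4.7
eef_pos: [448.3, -76.3, 2.2]
eef_rot: [-3.139, 0.002, 0.448]
wrist_force: [0.2, -0.5, -0.7]
finger_gap: 60.2
```

View pics/b6.png

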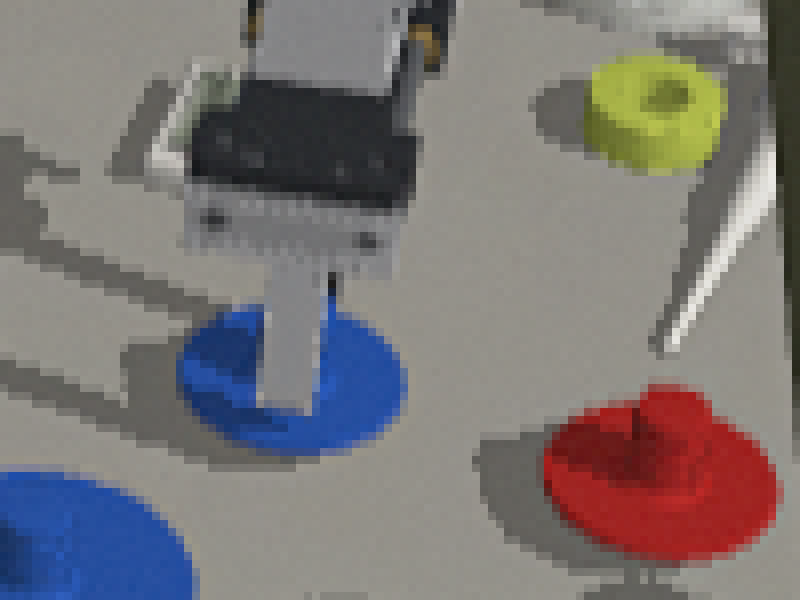

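```bash
python3 -m pendant '[{"claw":0.06,"delta_pos":[0,0,0.003],"rotation":[0,0,0]},{"claw":0.045,"delta_pos":[0,0,0.003],"rotation":[0,0,0]},{"claw":0.035,"delta_pos":[0,0,0.003],"rotation":[0,0,0]},{"claw":0.025,"delta_pos":[0,0,0.003],"rotation":[0,0,0]},{"claw":0.02,"delta_pos":[0,0,0.003],"rotation":[0,0,0]},{"claw":0.015,"delta_pos":[0,0,0.003],"rotation":[0,0,0]},{"claw":0.015,"delta_pos":[0,0,0.003],"rotation":[0,0,0]},{"claw":0.015,"delta_pos":[0,0,0.003],"rotation":[0,0,0]}]' 20
```

```text
clock: 5.75
eef_pos: [448.2, -76.3, -0.9]
eef_rot: [-3.139, 0.002, 0.448]
wrist_force: [-0.8, 0.8, 1.3]
finger_gap: 25.5
```

The gap is 25.5 mm, the knob's diameter, so it is gripped. I lift 130 mm, then look.

```bash
python3 -m pendant '[{"claw":0.01,"delta_pos":[0,0,-0.01],"rotation":[0,0,0]},{"claw":0.01,"delta_pos":[0,0,-0.03],"rotation":[0,0,0]},{"claw":0.01,"delta_pos":[0,0,-0.06],"rotation":[0,0,0]},{"claw":0.01,"delta_pos":[0,0,-0.09],"rotation":[0,0,0]},{"claw":0.01,"delta_pos":[0,0,-0.115],"rotation":[0,0,0]},{"claw":0.01,"delta_pos":[0,0,-0.13],"rotation":[0,0,0]},{"claw":0.01,"delta_pos":[0,0,-0.13],"rotation":[0,0,0]}]' 30
python3 - <<'E'
from h import *
a=manip.camera("scene")[:,:,::-1]
cv2.imwrite("pics/d1.png",cv2.resize(a[70:220,280:480],(800,600),interpolation=2))
print(to(645.5,65.8,129))
E
```

```text
clock: 6.62
eef_pos: [448.8, -76.5, 129.8]
eef_rot: [-3.14, 0.001, 0.448]
wrist_force: [-0.0, -0.4, -1.2]
finger_gap: 25.5
[ 0.2393 -0.0429 -0.0004]
```

View pics/d1.png

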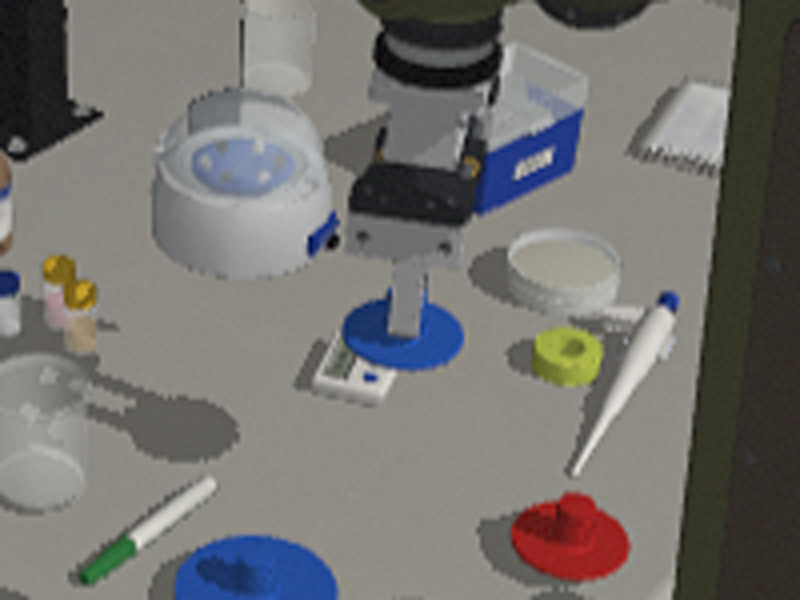

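The lid hangs level in the fingers and the other objects are undisturbed. I carry it above the beaker, with the foot about 40 mm above the rim.

```bash
python3 -m pendant '[{"claw":0.01,"delta_pos":[0.03,-0.005,0],"rotation":[0,0,0]},{"claw":0.01,"delta_pos":[0.065,-0.012,0],"rotation":[0,0,0]},{"claw":0.01,"delta_pos":[0.105,-0.019,0],"rotation":[0,0,0]},{"claw":0.01,"delta_pos":[0.145,-0.026,0],"rotation":[0,0,0]},{"claw":0.01,"delta_pos":[0.185,-0.033,0],"rotation":[0,0,0]},{"claw":0.01,"delta_pos":[0.215,-0.039,0],"rotation":[0,0,0]},{"claw":0.01,"delta_pos":[0.232,-0.042,0],"rotation":[0,0,0]},{"claw":0.01,"delta_pos":[0.239,-0.043,0],"rotation":[0,0,0]},{"claw":0.01,"delta_pos":[0.239,-0.043,0],"rotation":[0,0,0]}]' 30
python3 - <<'E'
from h import *
a=manip.camera("scene")[:,:,::-1];b=manip.camera("top")[:,:,::-1]
cv2.imwrite("pics/e1.png",cv2.resize(a[110:210,220:353],(800,600),interpolation=2))
cv2.imwrite("pics/e2.png",cv2.resize(b[90:240,240:440],(800,600),interpolation=2))
s=manip.read_state();e=s["eef_pos"];print(e)
f=e[2]+.9
for z in(16.5,49):print(z,proj("scene",(e[0],e[1],f+z)))
print("rim",proj("scene",(645,65.8,90)))
E
```

```text
clock: 7.8
eef_pos: [644.8, 65.7, 127.6]
eef_rot: [-3.139, 0.003, 0.448]
wrist_force: [0.0, -0.6, -1.0]
finger_gap: 25.3
[644.76720731  65.32447139 128.26153954]
16.5 (np.float64(289.0975601575512), np.float64(148.87216904994006))
49 (np.float64(288.72741541312786), np.float64(138.52497248839495))
rim (np.float64(289.52296099316357), np.float64(165.86465235904944))
```

View pics/e1.png

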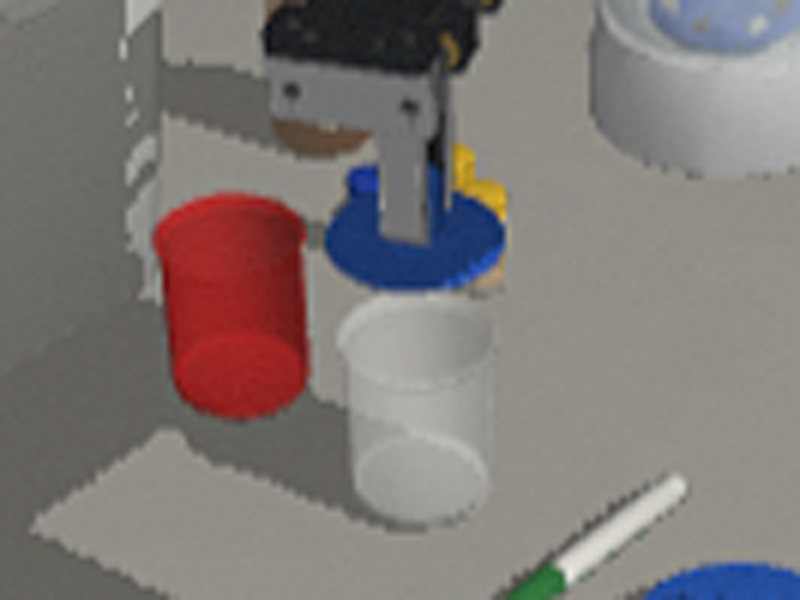

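View pics/e2.png

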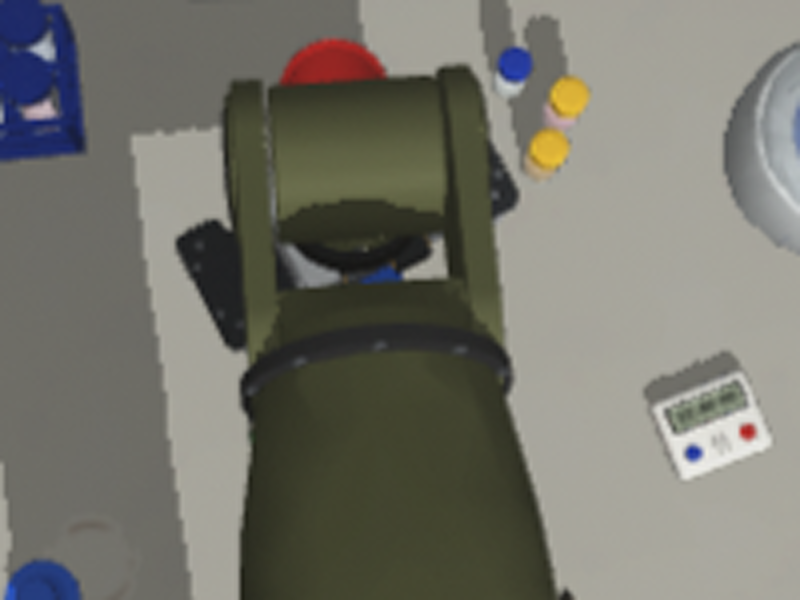

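The lid is centred over the beaker: flange at (289,149.9), rim at (289,166.5), matching the projections within 1 px. I lower until just above the mouth, then slowly in.

```bash
python3 -m pendant '[{"claw":0.01,"delta_pos":[0,0,0.01],"rotation":[0,0,0]},{"claw":0.01,"delta_pos":[0,0,0.02],"rotation":[0,0,0]},{"claw":0.01,"delta_pos":[0,0,0.03],"rotation":[0,0,0]},{"claw":0.01,"delta_pos":[0,0,0.034],"rotation":[0,0,0]},{"claw":0.01,"delta_pos":[0,0,0.034],"rotation":[0,0,0]}]' 30
python3 - <<'E'
from h import *
a=manip.camera("scene")[:,:,::-1]
cv2.imwrite("pics/e3.png",cv2.resize(a[120:220,220:353],(800,600),interpolation=2))
print(to(645,65.8,77))
E
```

```text
clock: 8.52
eef_pos: [644.6, 65.4, 94.0]
eef_rot: [-3.139, 0.003, 0.447]
wrist_force: [0.0, -0.2, -0.2]
finger_gap: 25.2
[ 0.0005 -0.0002  0.0174]
```

View pics/e3.png

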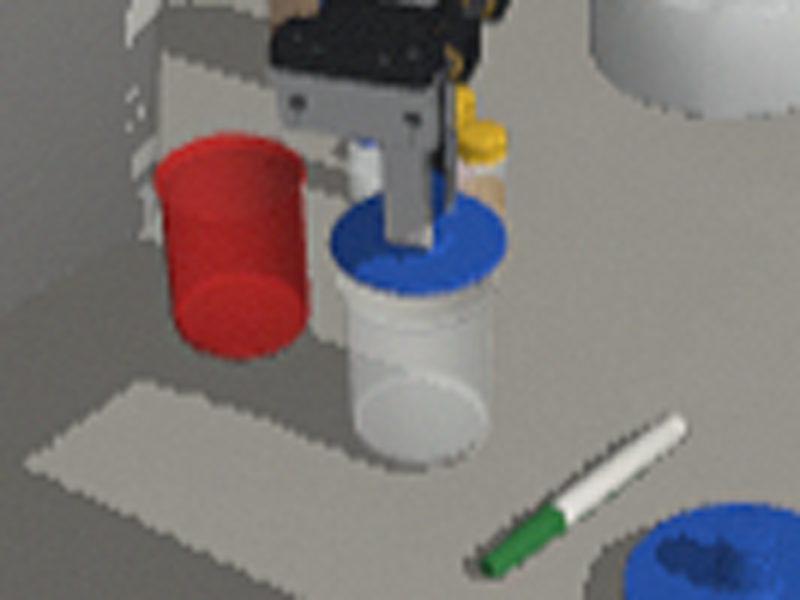

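```bash
python3 -m pendant '[{"claw":0.01,"delta_pos":[0,0,0.005],"rotation":[0,0,0]},{"claw":0.01,"delta_pos":[0,0,0.009],"rotation":[0,0,0]},{"claw":0.01,"delta_pos":[0,0,0.013],"rotation":[0,0,0]},{"claw":0.01,"delta_pos":[0,0,0.016],"rotation":[0,0,0]},{"claw":0.01,"delta_pos":[0,0,0.017],"rotation":[0,0,0]}]' 30
```

```text
clock: 9.2
eef_pos: [644.6, 65.4, 77.1]
eef_rot: [-3.139, 0.002, 0.447]
wrist_force: [0.3, 0.6, -0.7]
finger_gap: 25.3
```

```bash
python3 -m pendant '[{"claw":0.01,"delta_pos":[0,0,0.001],"rotation":[0,0,0]},{"claw":0.01,"delta_pos":[0,0,0.0015],"rotation":[0,0,0]}]' 30
```

```text
clock: 9.45
eef_pos: [644.7, 65.4, 75.7]
eef_rot: [-3.139, 0.002, 0.447]
wrist_force: [-0.2, -0.2, 0.8]
finger_gap: 25.6
```

```bash
python3 -m pendant '[{"claw":0.01,"delta_pos":[0,0,0.0008],"rotation":[0,0,0]},{"claw":0.01,"delta_pos":[0,0,0.001],"rotation":[0,0,0]},{"claw":0.01,"delta_pos":[0,0,0.001],"rotation":[0,0,0]}]' 30
python3 - <<'E'
from h import *
a=manip.camera("scene")[:,:,::-1]
cv2.imwrite("pics/e4.png",cv2.resize(a[120:220,220:353],(800,600),interpolation=2))
E
```

```text
clock: 9.82
eef_pos: [645.0, 65.4, 75.6]
eef_rot: [-3.14, 0.001, 0.447]
wrist_force: [-1.2, 0.0, 5.9]
finger_gap: 25.3
```

View pics/e4.png

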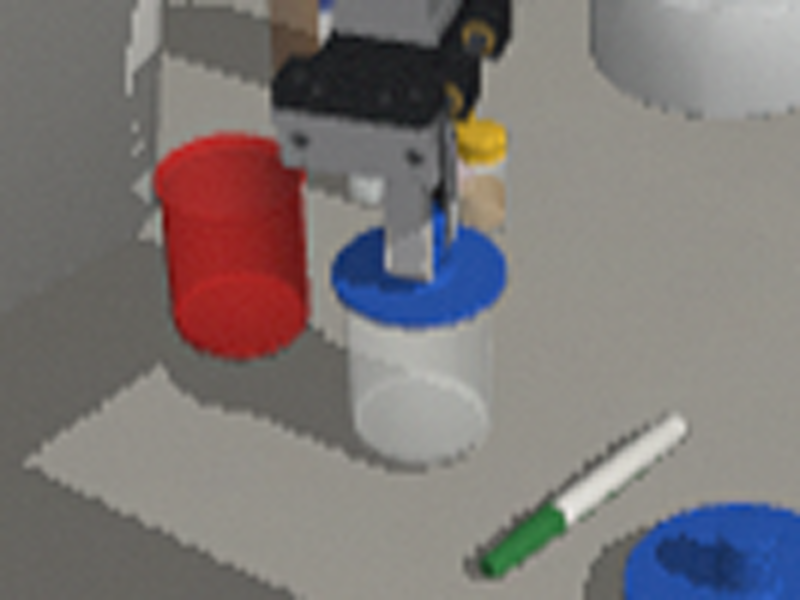

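Contact came at 75.6 mm with 6 N (75–76 expected for seated), and the flange covers the rim. I open and rise straight up.

```bash
python3 -m pendant '[{"claw":0.03,"delta_pos":[0,0,0],"rotation":[0,0,0]},{"claw":0.04,"delta_pos":[0,0,0],"rotation":[0,0,0]},{"claw":0.055,"delta_pos":[0,0,0],"rotation":[0,0,0]},{"claw":0.06,"delta_pos":[0,0,0],"rotation":[0,0,0]},{"claw":0.06,"delta_pos":[0,0,0],"rotation":[0,0,0]},{"claw":0.06,"delta_pos":[0,0,-0.005],"rotation":[0,0,0]},{"claw":0.06,"delta_pos":[0,0,-0.02],"rotation":[0,0,0]},{"claw":0.06,"delta_pos":[0,0,-0.05],"rotation":[0,0,0]},{"claw":0.06,"delta_pos":[0,0,-0.09],"rotation":[0,0,0]},{"claw":0.06,"delta_pos":[0,0,-0.12],"rotation":[0,0,0]}]' 20
python3 -m pendant '[{"claw":0.06,"delta_pos":[-0.04,0.005,-0.01],"rotation":[0,0,0]},{"claw":0.06,"delta_pos":[-0.08,0.05,-0.01],"rotation":[0,0,0]},{"claw":0.06,"delta_pos":[-0.12,0.1,-0.01],"rotation":[0,0,0]},{"claw":0.06,"delta_pos":[-0.16,0.15,-0.01],"rotation":[0,0,0]},{"claw":0.06,"delta_pos":[-0.2,0.2,-0.01],"rotation":[0,0,0]},{"claw":0.06,"delta_pos":[-0.22,0.22,-0.01],"rotation":[0,0,0]},{"claw":0.06,"delta_pos":[-0.22,0.22,-0.01],"rotation":[0,0,0]}]'
python3 - <<'E'
from h import *
a=manip.camera("scene")[:,:,::-1];b=manip.camera("top")[:,:,::-1]
cv2.imwrite("pics/f1.png",cv2.resize(a[120:220,220:353],(800,600),interpolation=2))
cv2.imwrite("pics/f2.png",cv2.resize(b[90:290,220:440],(660,600),interpolation=2))
for n,I in(("top",b),("scene",a)):
    k=cv2.inRange(cv2.cvtColor(np.ascontiguousarray(I),cv2.COLOR_BGR2HSV),(100,150,40),(125,255,255))
    for c in cv2.findContours(k,0,1)[0]:
        if 150<cv2.contourArea(c)<1500:
            x,y,w,h=cv2.boundingRect(c);print(n,(x,y,w,h))
            if n=="top":print(ray(n,x+w/2-.5,y+h/2-.5,95),w*(1243-95)/449)
print("exp",proj("top",(645.3,65.6,93)))
E
```

```text
clock: 11.12
eef_pos: [645.5, 65.3, 198.8]
eef_rot: [-3.141, -0.001, 0.447]
wrist_force: [0.3, 0.6, 0.4]
finger_gap: 60.0
clock: 12.0
eef_pos: [541.7, -230.2, 209.4]
eef_rot: [3.142, -0.002, 0.444]
wrist_force: [0.1, 0.8, 0.3]
finger_gap: 60.3
top (160, 264, 28, 31)
[351.87240126 454.87987694  95.        ] 71.59020044543429
top (242, 231, 18, 17)
[446.99675655 258.22557278  95.        ] 46.02227171492205
top (306, 216, 38, 39)
[451.55677615  69.5415384   95.        ] 97.15812917594654
top (309, 146, 30, 29)
[644.53927239  66.10826263  95.        ] 76.70378619153675
top (570, 101, 21, 18)
[ 757.60455202 -605.33590711   95.        ] 53.69265033407572
top (598, 72, 22, 19)
[ 831.13592566 -685.26280656   95.        ] 56.24944320712695
scene (242, 333, 36, 36)
scene (283, 250, 21, 21)
scene (324, 204, 40, 28)
scene (184, 163, 23, 16)
scene (275, 154, 29, 20)
scene (383, 98, 42, 25)
exp (np.float64(323.67136083042436), np.float64(159.8352240818085))
```

View pics/f1.png

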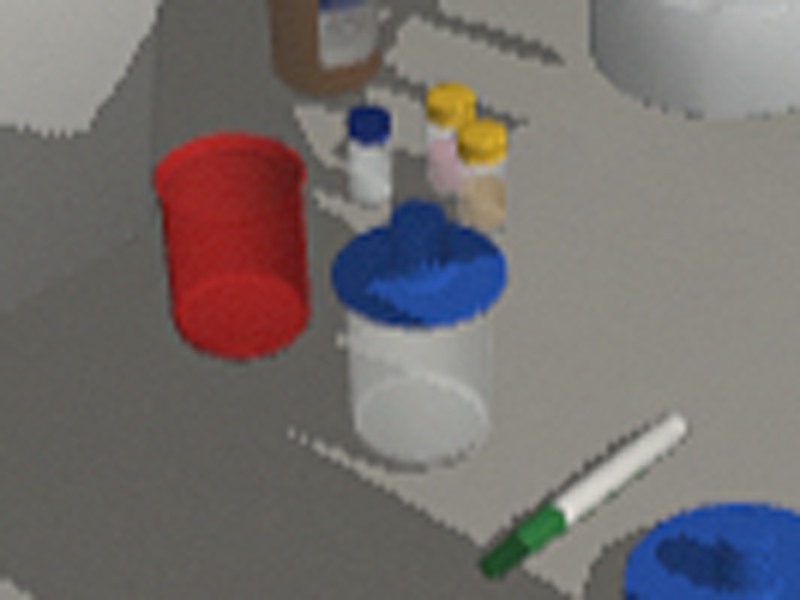

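View pics/f2.png

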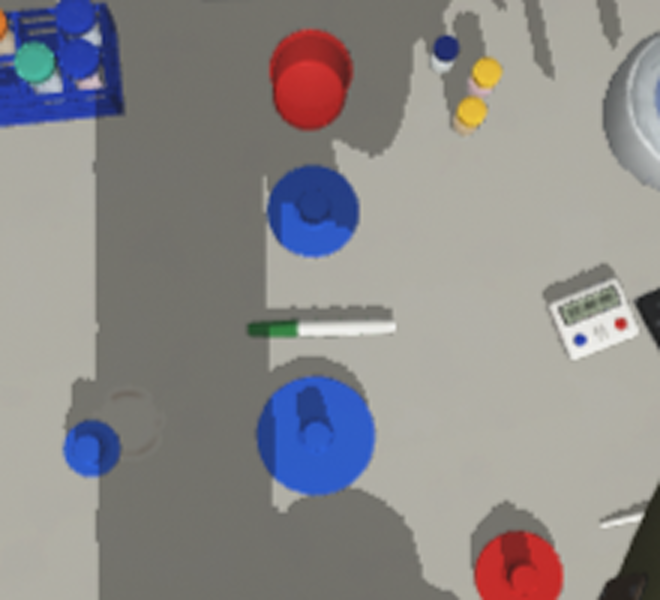

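The lid sits level on the beaker, centred at (644.5,66) in the top view at pixel (324,160). The other two blue lids have the same boxes as at the start, and the beaker's foot hasn't moved. The arm is clear, so I hand in.

```bash
python3 -c "
from cell import manip
print(manip.sign_off())"
```

```text
the job is handed in; nothing more can be done
None
```

The medium blue lid is on the beaker, fully home as far as my checks show, and the job was handed in at about 12 s.

- **Seating:** as I lowered the lid, it met the rim at 75.6 mm reported height with about 6 N. I expected 75–76 mm for a seated lid. I then released it and moved the arm clear.
- **Last pictures:** the lid sits level and is centred at (644.5, 66), within about 1 mm of the rim. The beaker stands upright where it was. The small and large lids appear at exactly the same pixels as at the start.
- **One disagreement:** my first grasp closed above the knob. The camera showed the fingertips about 25 mm higher than the reported tool height. I reopened the gripper, went down in small steps while watching the force, and gripped the knob at a 25.5 mm opening. That first try touched nothing I could detect.

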